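Run a control module through the lever test fixture

TASK

Take the orange-labelled module out of the rack, lay it down on its back (label up) on the green bench top and let go, then pick it up again and set it label up, flat, in the white nest of the test fixture's pulled-out tray. Let go, push the tray fully home, then pull the red lever bar all the way down so that the probe plate presses on the module, keep it down for a good second, and ease the lever slowly back up to its rest, taking a couple of seconds, never letting it spring back. Leave the module in the closed fixture and the other loose things (blue-labelled module, steel weight, screwdriver) where they are.

Things in the scene. Friction and masses are not known exactly. Their poses are not given: they have to be found in the camera images.
- module: Black module, orange label and two green strips on its face, orange marks on ends and upper edge; 28 x 110 x 62 mm (x thick, y long, z wide), 0.2 kg. Starts standing on a long edge in a rack slot, top edge 74 mm above the bench. Origin: centre of that lower edge face (its middle is 31 mm along z). +x: normal of the labelled face, away from the robot at the start; up when on its back.
- module_back (a point): Centre of the module's unlabelled back face, axes as the module's: lies on the bench or on the nest floor when the module lies on its back.
- module_blue: The same kind of module with a blue label, in the other slot; same axes. Not to be moved.
- rack: Fixed grey rack plate 200 x 150 x 12 mm with two blue-railed slots 90 mm apart along its x, at x = -45 and +45 mm; the rails reach 26 mm above the bench and the slots have 1.5 mm play either side. Origin: centre of the underside, z up.
- fixture: Fixed test fixture: black base 300 (x) x 220 (y) x 70 mm (z) in a yellow tape frame, with a steel column and an aluminium press head (top 215 mm, column to 230 mm above the bench) towards its +x end. Front faces -x. Origin: centre of the underside.
- tray (a joint): Sliding tray on top of the base, m: 0 = fully home under the press head, 0.11 = pulled right out towards the fixture's -x; it starts out. About 3 N of friction, stays where left.
- nest (a point): Centre of the nest floor on the tray, 82 mm above the bench, axes as the fixture's (moves with the tray). A rectangle 68 mm (x) by 116 mm (y) inside white walls 12 mm high; the x walls have a 56 mm finger gap in their middle. The module lies in it with its length along y, either way round.
- tray_lip (a point): Middle of the top of the front face of the tray's red upright lip: 80 mm wide (y), 8 mm thick, from 72 to 106 mm above the bench, 72 mm in front (-x) of the nest centre. Pushing it towards +x closes the tray.
- lever (a joint): Sprung press lever, rad: 0 = up at rest (8 degrees forward of upright), 1.31 = stop, fully down towards the fixture's front (-x), its bar then 211 mm above the bench. The spring always drives it back to 0: about 8 N at the bar at the start of the stroke, 15 N at the end. The probe plate goes down with it.
- lever_grip (a point): Middle of the red round lever bar: diameter 22 mm, 100 mm long, along the fixture's y, held between two thin arms at its ends; the red sleeve turns freely on its axis. 130 mm from the lever's axis; about 324 mm above the bench at rest.
- lever_hinge (a point): On the lever's axis (along the fixture's y), 195 mm above the bench, in the middle between the arms.
- probe_plate: Clear sprung plate 50 x 90 x 8 mm under the press head, which presses the module; origin: centre of its underside, 142 mm above the bench when the lever is up.
- weight: Bystander: steel reference weight, 56 mm diameter, 78 mm high, on an aluminium plate. Origin: underside.
- screwdriver: Bystander: screwdriver lying on the bench.
There are look-alikes about, which are no part of the job. Leave any pink or purple look-alike of the module alone.

How it is judged:
On the way, in this order (a step that is already met when the one before it is completed fails the run):
1. the module lies on its back on the bench, label up, let go (height (world z) of module_back below 0.006 m and angle between module's own x axis and vertical below 0.1 rad and contact force between the fingers and module below 0.1 N), for 0.2 s.
2. the module lies flat in the nest, label up, let go, with the tray still pulled out (horizontal distance between module_back and nest below 0.007 m and z of module_back in the frame of nest below 0.0035 m and angle between module's own x axis and vertical below 0.08 rad and contact force between the fingers and module below 0.1 N and value of joint tray above 0.05 m), for 0.2 s.
3. the tray is pushed home with the module in it, the lever still up (horizontal distance between module_back and nest below 0.007 m and z of module_back in the frame of nest below 0.0035 m and angle between module's own x axis and vertical below 0.08 rad and value of joint tray below 0.005 m and value of joint lever below 0.15 rad), for 0.1 s.
4. the lever is held right down, the probe plate pressing on the module (value of joint lever above 1.2 rad and contact force between probe_plate and module above 2 N and value of joint tray below 0.006 m), for 0.8 s.
At the end, for the whole second after the job is handed in: The module lies at rest in the nest (centre within 7 mm, back within 3.5 mm of the nest floor, label up within 0.08 rad), the tray is home (within 6 mm), the lever is up at its rest (below 0.06 rad), all let go (horizontal distance between module_back and nest below 0.007 m and z of module_back in the frame of nest below 0.0035 m and angle between module's own x axis and vertical below 0.08 rad and contact force between the fingers and module below 0.1 N and value of joint tray below 0.006 m and value of joint lever below 0.06 rad and linear speed of module below 0.02 m/s); the robot touches nothing.
It fails at once if the lever springs back (faster than 1.8 rad/s on its way up, while more than 0.15 rad from rest) (velocity of joint lever below -1.8 rad/s and value of joint lever above 0.15 rad).
It fails at once if the blue-labelled module is moved by more than 20 mm (distance of module_blue from where it was at the start of the episode above 0.02 m).
It fails at once if the steel weight is moved by more than 20 mm (distance of weight from where it was at the start of the episode above 0.02 m).
It fails at once if the screwdriver is moved by more than 20 mm (distance of screwdriver from where it was at the start of the episode above 0.02 m).
It also fails if it takes over 72 s, if anything falls off the work surface, if the arm or the gripper's body presses on something with over 40 N, if the wrist force passes 120 N, or if a joint passes its speed limit or range.

ROBOT

A 6-joint arm with a two-finger parallel gripper is mounted at the origin on the work surface. World frame = base frame: x ahead of the robot, y to its left, z up, the work surface at z = 0. Lengths are in m, angles in rad, forces in N, time in s.
With the tool pointing down it reaches from about 0.325 to 0.9 m from the base axis. Payload 6.1 kg.
Tool frame: the origin (TCP) lies midway between the tips of the shut fingers; the grasp point (between the pads) lies 19 mm behind it; z points along the fingers, y is the line along which they close (so a half turn about z gives the same grasp; the last joint's range is limited). The gripper opens to 85 mm and grips with 20 to 120 N. Pads are 22 mm wide; open, the fingers measure 114 mm over their backs; the gripper's body (76 mm by 85 mm) begins 54 mm behind the grasp point. The pads swing forward as they close: fully open they stand 13 mm farther back than shut.
Start: joints at [-1.434, 0.22, 1.526, -0, 1.395, -0.126], TCP at [0.162, -0.604, 0.211] pointing down, gripper open.
Joint ranges: [-2.98, 2.98], [-0.91, 2.08], [0.09, 2.57], [-1.24, 4.39], [0.2, 2.65], [-2.68, 2.68]. Speed limits (rad/s): [2.57, 2.57, 3.01, 3.14, 3.14, 3.14].

INTERFACE

Orientations are given as [roll, pitch, yaw] about the fixed x, y, z axes, in that order (R = Rz(yaw) Ry(pitch) Rx(roll)).
In Python, from plant import movep, move_l, set_joints, gripper_to, hold, inverse_kinematics, observe, get_image, get_calibration, Unreachable, job_done gives the robot as it stands. Calls block until the motion is done:
- movep(position, orientation): joint-space move of the TCP to a pose.
- move_l(position, feed=0.15, rotation=None, max_force=None): straight line of the TCP; rotation=None keeps the orientation; feed is the mean speed in m/s. With max_force (N) it stops when the force on the tool has changed by that much, and returns True; else False.
- set_joints(angles): joint-space move.
- gripper_to(opening, f_grip=None): finger opening in m; f_grip is the grip in N (None keeps the last); returns when the fingers have stopped.
- hold(seconds).
- inverse_kinematics(position, orientation): joint angles nearest the present ones, or None.
- observe(): the state.
- get_image(name): name is "scene" or "top" or "wrist"; returns (picture, depth): 480x640x3 uint8, red, green, blue; 480x640 float32, m along the optical axis (not along the pixel's ray), 0 where there is no reading.
- get_calibration(name): a dict with "intrinsics" (3x3 intrinsics, pixels), "world_from_camera" (4x4, takes a point from camera to world coordinates). Camera axes: x right, y down, z forward; pixel columns grow to the right and rows downward; lengths in m; the calibration is good to about 2 mm. A picture is of the moment at which its call begins: read the wrist's pose just before it. get_calibration takes no time and is no camera call; for the wrist camera it gives the pose at the moment of the call.
A pose or a line that the arm cannot do raises Unreachable and nothing moves.
- job_done(): hands the job in; it is judged then, once.
The state is a dict: "time_s": time; "q": joint angles; "joint_velocities": joint speeds; "joint_torque": joint torques, N m; "eef_pos": TCP position; "tcp_rot": TCP orientation; "ft_force": force on the tool from outside, world axes, zero at the start; "torque": the same for the moment, N m; "opening": finger opening in m; "grasp_force": force on a finger pad.
Only numpy, scipy, OpenCV 4.12 (cv2) and the standard library are available. Lean on these libraries where they do the work, as an engineer would, in place of code of your own. Each camera call takes 0.05 s, during which the arm holds its last target. There are 200 camera calls.

## Working session

There is one attempt and no reset: what is moved stays moved. The work goes in short steps, each a Python script; the robot and the scene stay as the last script left them, time stands still between calls to the robot, and variables do not carry over. Pictures are saved under pics/ and viewed, at most 13 in all, crops included, and the job is handed in when it is done.

```bash
ls; mkdir -p pics; python3 - <<'E'
from plant import *
import cv2,numpy as np
for n in("scene","top"):
    c=get_calibration(n);print(n,np.round(c["intrinsics"],1).tolist(),np.round(c["world_from_camera"],3).tolist())
    p,d=get_image(n);cv2.imwrite(f"pics/{n}0.png",p[:,:,::-1]);np.save(f"{n}0.npy",d);print((d>0).mean())
print(observe())
E
```

```text
pics
scene [[554.2, 0.0, 314.0], [0.0, 554.2, 236.4], [0.0, 0.0, 1.0]] [[0.832, 0.4, -0.385, 0.992], [0.555, -0.62, 0.554, -0.801], [-0.017, -0.675, -0.738, 1.088], [0.0, 0.0, 0.0, 1.0]]
0.9960774739583333
top [[600.7, 0.0, 318.4], [0.0, 600.7, 235.5], [0.0, 0.0, 1.0]] [[-0.004, -0.995, 0.098, 0.37], [-1.0, 0.002, -0.018, -0.152], [0.018, -0.098, -0.995, 1.677], [0.0, 0.0, 0.0, 1.0]]
0.9960872395833333
{'time_s': 0.1, 'q': array([-1.43407895e+00,  2.21157582e-01,  1.52749202e+00, -1.17322113e-06,
        1.39471103e+00, -1.26088367e-01]), 'joint_velocities': array([ 0.00145901, -0.00165888, -0.00246367,  0.00037001, -0.00044181,
       -0.00089998]), 'joint_torque': array([ 1.28303080e-03, -4.98244750e+01, -3.90546799e+01,  4.79381058e-06,
        5.69058800e-03, -1.42028162e-05]), 'eef_pos': array([ 0.16229232, -0.60295854,  0.20960476]), 'tcp_rot': array([-3.13983856e+00, -2.21185934e-04,  2.62805752e-01]), 'ft_force': array([-0.25332725,  0.04237536, -0.01380736]), 'torque': array([-0.04981573, -0.00080153,  0.01439741]), 'grasp_force': 0.0, 'opening': 0.08519626997640331}
```

View pics/top0.png

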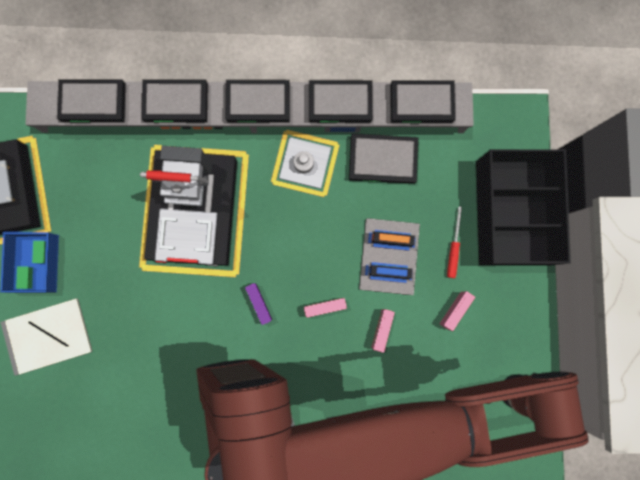

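View pics/scene0.png

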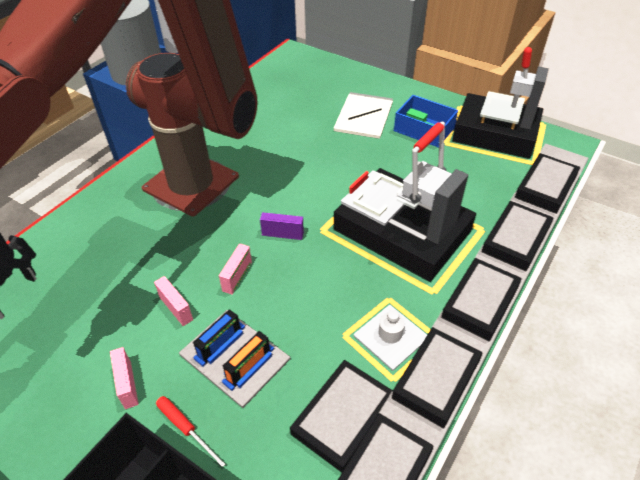

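Top view: there are two labelled modules in the rack, orange at (394,239) and blue at (391,272). The pink and purple blocks at (258,303), (325,308), (384,330) and (459,310) are look-alikes. The module with the orange label and mark at (394,239) fits. There are also two fixtures. The one at (195,210) has its tray pulled out, with the red lip at (182,261) and the lever bar at (168,176). The one at the left edge (20,190) is the look-alike. I'll confirm with a crop and measure.

```bash
cat > h.py <<'E'
import numpy as np,cv2
from plant import *
def cloud(n,d,c=None):
    c=c or get_calibration(n);K=c["intrinsics"];T=c["world_from_camera"]
    v,u=np.mgrid[0:480,0:640]
    P=np.stack([(u-K[0][2])*d/K[0][0],(v-K[1][2])*d/K[1][1],d],-1)
    T=np.array(T);return P@T[:3,:3].T+T[:3,3]
def ray(n,uv,z,c=None):
    c=c or get_calibration(n);K=np.array(c["intrinsics"]);T=np.array(c["world_from_camera"])
    uv=np.atleast_2d(uv).astype(float)
    r=np.c_[uv,np.ones(len(uv))]@np.linalg.inv(K).T@T[:3,:3].T
    return T[:3,3]+r*((z-T[2,3])/r[:,2])[:,None]
def hsv(p): return cv2.cvtColor(p,cv2.COLOR_RGB2HSV)
def rect(xy):
    r=cv2.minAreaRect((xy*1000).astype(np.float32)); return np.round(r[0],1),np.round(r[1],1),round(r[2],1)
E
python3 - <<'E'
from h import *
im={n:cv2.imread(f"pics/{n}0.png") for n in("scene","top")}
a=cv2.resize(im["top"][205:305,345:475],None,fx=3,fy=3,interpolation=cv2.INTER_CUBIC)
b=cv2.resize(im["top"][140:280,135:255],None,fx=3,fy=3,interpolation=cv2.INTER_CUBIC)
c=cv2.resize(im["scene"][110:280,315:490],None,fx=2,fy=2,interpolation=cv2.INTER_CUBIC)
o=np.zeros((600,800,3),np.uint8);o[:300,:390]=a;o[:420,400:760]=b
c=c[:300,:390];o[300:300+c.shape[0],:c.shape[1]]=c
cv2.imwrite("pics/crop.png",o)
for n in("top","scene"):
    p=im[n][:,:,::-1];H=hsv(np.ascontiguousarray(p));P=cloud(n,np.load(n+"0.npy"))
    h,s,v=[H[...,i].astype(int) for i in range(3)]
    X,Y,Z=P[...,0],P[...,1],P[...,2]
    M={"orange":(h>7)&(h<20)&(s>150)&(v>120)&(Z<.1)&(Z>.03)&(X>.2),"blue":(h>105)&(h<125)&(s>130)&(v>60)&(Z>.03)&(Z<.1),
     "yellow":(h>20)&(h<33)&(s>130)&(v>130)&(Z<.03),"red":((h<6)|(h>174))&(s>150)&(v>100)&(X>.3)}
    for k,m in M.items():
        nc,l,st,ce=cv2.connectedComponentsWithStats(m.astype(np.uint8))
        for i in range(1,nc):
            if st[i,4]>15:
                q=P[l==i];print(n,k,st[i,4],np.round(ce[i]),np.round(np.median(q,0),3),rect(q[:,:2]),np.round(q[:,2].min(),3),np.round(q[:,2].max(),3))
E
```

```text
top orange 178 [394. 238.] [ 0.521 -0.385  0.075] (array([ 521.4, -385.5]), array([79.1, 16.3]), 83.4) 0.063 0.086
top blue 1128 [ 26. 260.] [0.465 0.618 0.057] (array([464.8, 604. ]), array([136.5, 163.5]), 89.8) 0.03 0.082
top blue 209 [391. 271.] [ 0.432 -0.376  0.075] (array([ 432. , -376.4]), array([83.2, 18.6]), 84.4) 0.066 0.084
top yellow 770 [306. 164.] [ 0.737 -0.153  0.002] (array([ 744.2, -145.5]), array([161.3, 164.8]), 76.2) -0.012 0.014
top yellow 587 [ 39. 180.] [0.694 0.6   0.002] (array([685.7, 602.5]), array([277.6,  46.1]), 16.6) -0.009 0.013
top yellow 101 [153. 155.] [0.77  0.285 0.002] (array([760.5, 286.3]), array([26. , 74.7]), 67.9) -0.007 0.017
top yellow 1645 [206. 227.] [0.532 0.083 0.002] (array([608.8, 165.5]), array([278.6, 356.2]), 85.8) -0.01 0.016
top red 338 [167. 176.] [0.638 0.166 0.334] (array([552.9,  45.4]), array([534.7,  60.1]), 53.7) 0.06 1.677
top red 288 [453. 260.] [ 0.465 -0.555  0.024] (array([ 401.8, -376.6]), array([ 91.4, 444. ]), 19.6) 0.011 1.677
top red 78 [182. 260.] [0.461 0.175 0.104] (array([461.3, 174.4]), array([75.7,  5.6]
[... 1742 characters left out ...]
 -0.007 0.006
scene yellow 20 [424. 329.] [ 0.801 -0.085 -0.001] (array([791.6, -85.6]), array([34.5, 13.7]), 6.1) -0.006 0.002
scene yellow 72 [402. 370.] [ 0.805 -0.208 -0.   ] (array([ 802. , -203.8]), array([58. , 13.3]), 88.3) -0.005 0.004
scene red 163 [526.  57.] [0.689 0.698 0.273] (array([762.5, 348.6]), array([  25.4, 2343.7]), 11.9) -0.144 1.088
scene red 302 [429. 136.] [0.644 0.156 0.331] (array([ 738.8, -130.1]), array([  53.6, 1432.6]), 18.6) 0.04 1.088
scene red 134 [358. 182.] [0.466 0.168 0.101] (array([447.8, 208.8]), array([ 39.9, 155.1]), 24.9) -0.003 0.11
scene red 570 [174. 415.] [ 0.469 -0.56   0.023] (array([ 704.7, -657. ]), array([ 43.3, 641.6]), 67.4) -0.003 1.088
```

View pics/crop.png

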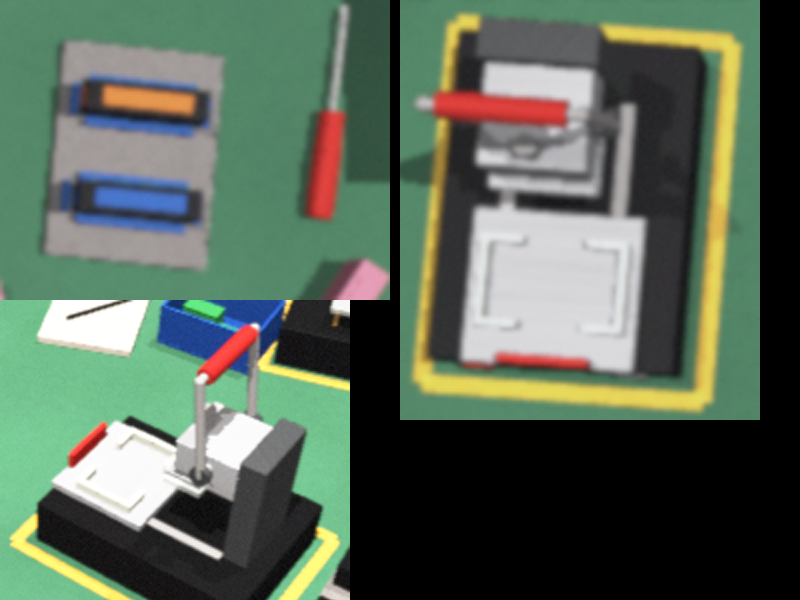

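The crop confirms the module with the orange label and orange end marks (crop at (145,100)), and the fixture with the white nest in its pulled-out tray. Next I'll measure the fixture and check that the planned poses are reachable.

```bash
cat >> h.py <<'E'
from scipy.spatial.transform import Rotation as R
def ori(yaw,tilt,flip=False):
    """tool down, closing along heading yaw, tilted so that the tool z leans towards heading yaw by tilt; returns rpy.
    (closing line = heading). flip: half turn about tool z."""
    h=np.array([np.cos(yaw),np.sin(yaw),0]);k=np.array([0,0,1.])
    z=np.sin(tilt)*h-np.cos(tilt)*k; y=np.cos(tilt)*h+np.sin(tilt)*k
    if flip:y=-y
    return R.from_matrix(np.c_[np.cross(y,z),y,z]).as_euler("xyz"),z,y
def ori_x(yaw,tilt,flip=False):
    "as ori, but closing line horizontal, across heading"
    h=np.array([np.cos(yaw),np.sin(yaw),0]);k=np.array([0,0,1.])
    z=np.sin(tilt)*h-np.cos(tilt)*k; x=np.cos(tilt)*h+np.sin(tilt)*k
    if flip:x=-x
    return R.from_matrix(np.c_[x,np.cross(z,x),z]).as_euler("xyz"),z,x
E
python3 - <<'E'
from h import *
P=cloud("top",np.load("top0.npy"));im=cv2.imread("pics/top0.png");X,Y,Z=[P[...,i] for i in range(3)]
psi=-.085;c,s=np.cos(psi),np.sin(psi)
reg=(X>.38)&(X<.85)&(Y>0)&(Y<.32)
fx=(X*c+Y*s);fy=(-X*s+Y*c)
def ext(m,t):
    m=m&reg;print(t,m.sum(),"fx",np.round(np.percentile(fx[m],[1,50,99]),3),"fy",np.round(np.percentile(fy[m],[1,50,99]),3),rect(P[m][:,:2]))
V=im.min(-1)
ext((Z>.072)&(Z<.09)&(V>120),"tray");ext((V>205)&(Z<.12)&(Z>.06),"bright");ext((Z>.19)&(Z<.24),"head");ext((Z>.29)&(Z<.36),"bar")
ext((abs(Z-.07)<.012)&(V<60),"base")
H=cv2.cvtColor(im,cv2.COLOR_BGR2HSV);h,S,v=[H[...,i].astype(int) for i in range(3)]
red=((h<6)|(h>174))&(S>150)&(v>90)
for box,z,n in(((140,150,215,200),.335,"bar"),((150,245,215,275),.106,"lip")):
    m=np.zeros_like(red);m[box[1]:box[3],box[0]:box[2]]=red[box[1]:box[3],box[0]:box[2]]
    uv=np.argwhere(m)[:,::-1];print(n,rect(ray("top",uv,z)[:,:2]),ray("top",uv.mean(0),z))
y=(h>20)&(h<33)&(S>110)&(v>120);uv=np.argwhere(y&reg)[:,::-1];print("tape",rect(ray("top",uv,0.001)[:,:2]))
q=np.array(observe()["q"])
def chk(n,p,o): r=inverse_kinematics(p,o);print(n,None if r is None else np.round(r,2))
my=-.1
for f in(0,1):
    chk("rack",[.521,-.3855,.049],ori(-.1,0,f)[0])
    for t in(.9,1.05,1.2):
      for yaw in(-.5,-.2,0,np.pi-.2): chk(f"lay{t}{yaw}",[.5,-.14,.032],ori(yaw,t,f)[0])
    chk("nest",[.529,.169,.1],ori(-.085,0,f)[0])
    chk("lever up",[.638,.162,.324],ori(-.085,0,f)[0]);chk("lever down",[.53,.17,.211],ori(-.085,0,f)[0])
    for t in(.5,.8):
        chk(f"push{t}",[.455,.174,.09],ori_x(-.085,t,f)[0]);chk(f"push{t}",[.57,.165,.09],ori_x(-.085,t,f)[0])
E
```

```text
tray 2594 fx [0.445 0.516 0.656] fy [0.14  0.212 0.291] (array([648.9, 189.3]), array([410.9, 181.9]), 9.0)
bright 2187 fx [0.449 0.512 0.574] fy [0.146 0.216 0.285] (array([529.5, 171.1]), array([144.1, 133.5]), 85.3)
head 1728 fx [0.597 0.669 0.716] fy [0.152 0.21  0.266] (array([673. , 160.7]), array([133.5, 121.8]), 86.1)
bar 502 fx [0.613 0.623 0.634] fy [0.151 0.213 0.278] (array([639.5, 162.4]), array([132.4,  21.9]), 86.0)
base 3032 fx [0.444 0.6   0.739] fy [0.105 0.146 0.325] (array([640.1, 144.6]), array([376.7, 283.8]), 0.7)
bar (array([640.2, 161.9]), array([95.7, 21.5]), 87.1) [[0.63885809 0.16430772 0.335     ]]
lip (array([460.6, 174.6]), array([73.2,  7.1]), 86.0) [[0.46051019 0.17439183 0.106     ]]
tape (array([608.1, 165.2]), array([277.4, 357.1]), 85.9)
rack [-0.76  0.43  1.59  0.    1.13 -0.66]
lay0.9-0.5 None
lay0.9-0.2 None
lay0.90 None
lay0.92.941592653589793 None
lay1.05-0.5 None
lay1.05-0.2 None
lay1.050 None
lay1.052.941592653589793 None
lay1.2-0.5 None
lay1.2-0.2 None
lay1.20 None
lay1.22.941592653589793 None
nest [ 0.17  0.16  1.81 -0.    1.17  0.25]
lever up [ 0.13  0.26  1.28 -0.    1.61  0.21]
lever down [ 0.17  0.06  1.71 -0.    1.38  0.25]
push0.5 [ 0.35 -0.31  2.37 -0.34  0.66  2.23]
push0.5 [ 0.24 -0.04  2.13 -0.28  0.58  2.1 ]
push0.8 None
push0.8 None
rack [-0.76  0.43  1.59 -0.    1.13  2.48]
lay0.9-0.5 None
lay0.9-0.2 None
lay0.90 None
lay0.92.941592653589793 [-0.35  0.94  1.12 -0.12  1.98 -0.14]
lay1.05-0.5 None
lay1.05-0.2 None
lay1.050 None
lay1.052.941592653589793 [-0.34  1.07  0.98 -0.14  2.13 -0.15]
lay1.2-0.5 None
lay1.2-0.2 None
lay1.20 None
lay1.22.941592653589793 [-0.34  1.2   0.85 -0.17  2.28 -0.16]
nest None
lever up None
lever down None
push0.5 [ 0.35 -0.31  2.37 -0.34  0.66 -0.91]
push0.5 [ 0.24 -0.04  2.13 -0.28  0.58 -1.04]
push0.8 [ 0.49 -0.37  2.55 -1.05  0.46 -0.15]
push0.8 [ 0.32 -0.08  2.33 -1.14  0.31 -0.16]
```

```bash
python3 - <<'E'
from h import *
for n,uv,z in(("weight",(303,160),.078),("pink far",(345,300),.03),("pink l",(304,312),.03),("purple r",(268,320),.03),("purple t",(248,285),.03)):print(n,np.round(ray("top",uv,z),3))
gripper_to(.06)
o,z,y=ori(-.1,0,True)
movep([.521,-.3855,.13],o);print(observe()["time_s"])
move_l([.521,-.3855,.05],feed=.12)
gripper_to(.02,f_grip=50)
s=observe();print(s["time_s"],s["opening"],s["grasp_force"],s["eef_pos"],s["ft_force"])
move_l([.521,-.3855,.16],feed=.12)
s=observe();print(s["time_s"],s["opening"],s["grasp_force"],s["q"])
def chk(n,p,o): r=inverse_kinematics(p,o);print(n,None if r is None else np.round(r,2))
for yaw in(np.pi-.2,np.pi-.05,np.pi+.1):
  chk("pre",[.46,-.09,.14],ori(yaw,0,True)[0])
  for t in(.9,1.05,1.15):
    for x in(.43,.47): chk((round(yaw,2),t,x),[x,-.09,.04],ori(yaw,t,True)[0])
E
```

```text
weight [[ 0.733 -0.141  0.078]]
pink far [[ 0.356 -0.254  0.03 ]]
pink l [[ 0.324 -0.143  0.03 ]]
purple r [[ 0.303 -0.045  0.03 ]]
purple t [[0.397 0.01  0.03 ]]
2.7
3.95 0.02477628175885445 49.04373586177826 [ 0.52183656 -0.38614814  0.05150004] [-1.7482552  -0.07121304  6.00769452]
5.0167 0.025261206233807773 49.62798714637756 [-7.58624284e-01  3.12934544e-01  1.51404536e+00 -3.30607340e-05
  1.31686337e+00  2.48301061e+00]
pre [-0.36 -0.1   2.    0.    1.24 -0.16]
(2.94, 0.9, 0.43) [-0.31  0.77  1.39 -0.09  1.88 -0.1 ]
(2.94, 0.9, 0.47) [-0.3   0.84  1.26 -0.08  1.93 -0.09]
(2.94, 1.05, 0.43) [-0.31  0.89  1.28 -0.1   2.02 -0.1 ]
(2.94, 1.05, 0.47) [-0.29  0.97  1.14 -0.09  2.08 -0.09]
(2.94, 1.15, 0.43) [-0.31  0.97  1.21 -0.11  2.1  -0.1 ]
(2.94, 1.15, 0.47) [-0.29  1.05  1.06 -0.1   2.17 -0.09]
pre [-0.36 -0.1   2.    0.    1.24 -0.31]
(3.09, 0.9, 0.43) [-0.26  0.76  1.4  -0.17  1.87 -0.18]
(3.09, 0.9, 0.47) [-0.24  0.84  1.27 -0.16  1.92 -0.18]
(3.09, 1.05, 0.43) [-0.25  0.89  1.29 -0.19  2.   -0.18]
(3.09, 1.05, 0.47) [-0.24  0.97  1.15 -0.18  2.06 -0.18]
(3.09, 1.15, 0.43) [-0.24  0.97  1.22 -0.2   2.09 -0.18]
(3.09, 1.15, 0.47) [-0.23  1.05  1.07 -0.2   2.16 -0.19]
pre [-0.36 -0.1   2.   -0.    1.24 -0.46]
(3.24, 0.9, 0.43) [-0.2   0.75  1.42 -0.24  1.84 -0.26]
(3.24, 0.9, 0.47) [-0.19  0.83  1.29 -0.24  1.9  -0.26]
(3.24, 1.05, 0.43) [-0.19  0.88  1.31 -0.27  1.98 -0.25]
(3.24, 1.05, 0.47) [-0.18  0.95  1.17 -0.27  2.04 -0.26]
(3.24, 1.15, 0.43) [-0.18  0.96  1.24 -0.29  2.06 -0.26]
(3.24, 1.15, 0.47) [-0.17  1.04  1.09 -0.29  2.13 -0.27]
```

```bash
python3 - <<'E'
from h import *
o,z,y=ori(np.pi,1.05,True)
p=np.array([.45,-.09,.09])
move_l([.521,-.3855,.2],feed=.2)
movep(p,o);s=observe();print(s["time_s"],s["opening"],s["eef_pos"])
p[2]=.029;print(move_l(p,feed=.06,max_force=5))
s=observe();p=np.array(s["eef_pos"]);print(s["time_s"],p,s["ft_force"],s["tcp_rot"])
gripper_to(.037);hold(.2)
s=observe();print(s["time_s"],s["opening"],s["grasp_force"],s["ft_force"])
im,_=get_image("scene");cv2.imwrite("pics/lay.png",cv2.resize(im[130:400,120:440,::-1],None,fx=2,fy=2))
E
```

```text
7.6667 0.02468061746092877 [ 0.45019581 -0.09036213  0.09002298]
True
8.5833 [ 0.44935399 -0.08991417  0.03120578] [ 2.76641243 -0.11977548  4.58843114] [-2.08875155e+00 -2.12557005e-04  1.57091320e+00]
9.0583 0.036818804104719036 0.4994460372836329 [ 1.2081409   0.40946124 -0.35893725]
```

View pics/lay.png

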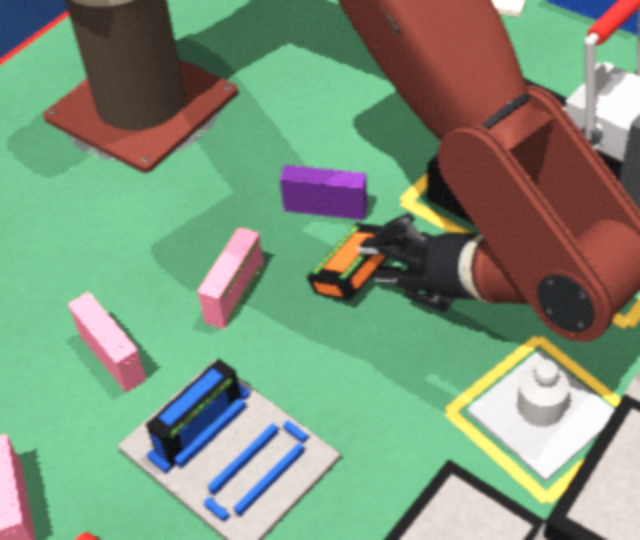

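The module, with its label up at (350,260), is leaning in the opened fingers with its lower edge on the bench. The weight and the rack are clear. I'll ease it down now.

```bash
python3 - <<'E'
from h import *
o,z,y=ori(np.pi,1.05,True)
p=np.array(observe()["eef_pos"])
p=p-.018*z;move_l(p,feed=.06)
q=p.copy();q[2]-=.014;print(move_l(q,feed=.05,max_force=4));p=np.array(observe()["eef_pos"]);print(p)
p=p+[.05,0,.003];move_l(p,feed=.12)
p=p+[.0,0,.12];move_l(p,feed=.25)
s=observe();print(s["time_s"],s["ft_force"])
# look from above
o,_,_=ori(0,0);r=inverse_kinematics([.40,-.09,.28],o);print(r)
movep([.40,-.09,.28],o)
c=get_calibration("wrist");im,d=get_image("wrist");np.savez("w1.npz",im=im,d=d,K=c["intrinsics"],T=c["world_from_camera"])
cv2.imwrite("pics/w1.png",im[:,:,::-1]);print(observe()["time_s"],np.round(c["world_from_camera"],3).tolist(),np.round(c["intrinsics"],1).tolist())
E
```

```text
False
[ 0.46356249 -0.08958774  0.02422662]
11.1833 [-1.02103764  0.15564835  0.27338024]
[-0.41421588 -0.35820389  1.94649784  0.          1.5532987  -0.41421588]
12.625 [[1.0, -0.0, -0.002, 0.401], [-0.001, -0.965, -0.261, -0.025], [-0.002, 0.261, -0.965, 0.441], [0.0, 0.0, 0.0, 1.0]] [[386.1, 0.0, 314.6], [0.0, 386.1, 243.7], [0.0, 0.0, 1.0]]
```

View pics/w1.png

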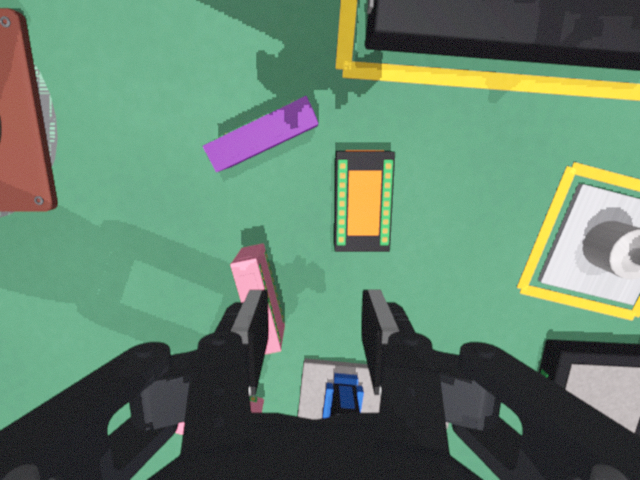

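The wrist view shows the module flat on its back, label up, at about (364,201) with nothing around it. I'll locate it and pick it across its 62 mm width, then look at the nest on the way.

```bash
cat >> h.py <<'E'
def label(f):
    w=np.load(f);c={"intrinsics":w["K"],"world_from_camera":w["T"]};H=hsv(w["im"]);h,s,v=[H[...,i].astype(int) for i in range(3)]
    return w,c,(h>7)&(h<20)&(s>150)&(v>120)
E
python3 - <<'E'
from h import *
w,c,m=label("w1.npz");m[:, :250]=0;m[:165]=0;m[300:]=0
uv=np.argwhere(m)[:,::-1];q=ray("",uv,.028,c)[:,:2];r=rect(q);print(r)
g=(w["im"].max(-1)<70);g[:140]=0;g[260:]=0;g[:,:325]=0;g[:,400:]=0
print("black",rect(ray("",np.argwhere(g)[:,::-1],.02,c)[:,:2]))
ctr=q.mean(0);print(ctr)
a=r[2];a=a if a>45 else a+90
yaw=np.radians(a-90);print("yaw",yaw)
o,_,_=ori(yaw,0)
x,y=np.array(r[0])/1000
gripper_to(.085)
movep([x,y,.12],o);move_l([x,y,.006],feed=.12,max_force=8)
s=observe();print(s["time_s"],s["eef_pos"],s["ft_force"])
gripper_to(.055,f_grip=40);s=observe();print(s["time_s"],s["opening"],s["grasp_force"],s["eef_pos"],s["ft_force"])
move_l([x,y,.15],feed=.15)
s=observe();print(s["opening"],s["grasp_force"])
o,_,_=ori(-.072,0)
movep([.525,.045,.28],o)
c=get_calibration("wrist");im,d=get_image("wrist");np.savez("w2.npz",im=im,d=d,K=c["intrinsics"],T=c["world_from_camera"])
s=observe();print(s["time_s"],s["opening"],s["grasp_force"])
cv2.imwrite("pics/w2.png",im[:,:,::-1])
E
```

```text
(array([452.7, -91.1]), array([70.6, 35. ]), 89.9)
black (array([452.2, -91.2]), array([109.4,  61.8]), 89.8)
[ 0.45279036 -0.09060524]
yaw -0.0017453292519942303
14.9667 [ 0.45352413 -0.09140308  0.00685784] [-0.45297686 -0.06918678 -0.27070242]
15.375 0.05494933965544437 0.0 [ 0.45285325 -0.09114614  0.0062159 ] [ 0.47431124 -0.19458151 -0.24206056]
0.05474092750330896 0.0
17.3583 0.05489775063808337 0.0
```

View pics/w2.png

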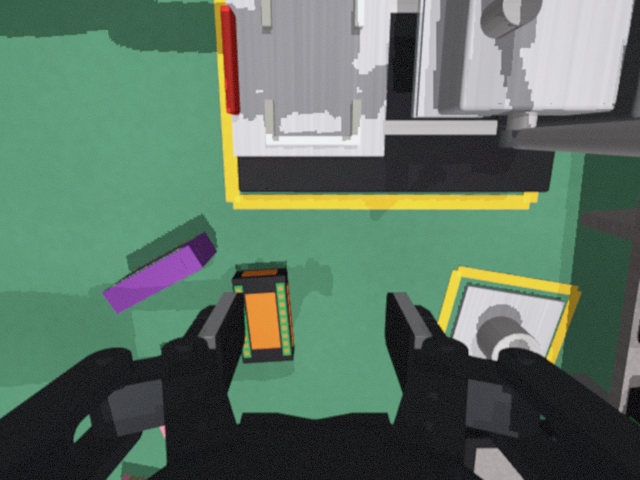

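The grasp missed: the opening reached 0.055 with no force. In this view the module is still lying label up at (263,313), with the nest at (312,70). I'll compare its pose with the earlier one and check the pad height at this opening using the depth image.

```bash
python3 - <<'E'
from h import *
w,c,m=label("w2.npz");m[:285]=0;m[365:]=0;m[:,:240]=0;m[:,300:]=0
uv=np.argwhere(m)[:,::-1];print(rect(ray("",uv,.028,c)[:,:2]))
P=cloud("",w["d"],c)
g=m&(w["d"]>0);A=np.c_[P[g][:,:2]-P[g][:,:2].mean(0),np.ones(g.sum())]
print("label z mean, slopes",np.linalg.lstsq(A,P[g][:,2],rcond=None)[0],P[g].mean(0))
# fingers: nearest things
o=observe();print(o["eef_pos"],o["opening"])
T=c["world_from_camera"]
for b in((180,285,250,400),(385,285,440,400)):
    q=P[b[1]:b[3],b[0]:b[2]][w["d"][b[1]:b[3],b[0]:b[2]]<.3];q=q[q[:,2]>.2]-o["eef_pos"]
    print(np.round(np.percentile(q,[1,50,99],axis=0),3).tolist(),np.round(q[np.argmin(q[:,2])],3))
E
```

```text
(array([457.9, -87.2]), array([79.3, 56.1]), 89.1)
label z mean, slopes [-0.07925794 -0.0010125   0.02681502] [ 0.45403628 -0.0902945   0.02681502]
[0.52380887 0.04411977 0.27776936] 0.05489775063808337
[[-0.039, -0.008, 0.026], [-0.027, 0.013, 0.061], [-0.016, 0.019, 0.098]] [-0.027  0.009  0.023]
[[0.02, -0.012, 0.026], [0.029, 0.009, 0.058], [0.041, 0.016, 0.097]] [ 0.028 -0.001  0.024]
```

```bash
python3 - <<'E'
from h import *
o,_,_=ori(0,0);x,y=.4532,-.091
gripper_to(.085)
movep([x,y,.10],o);print(move_l([x,y,-.010],feed=.1,max_force=6))
s=observe();print(s["time_s"],s["eef_pos"],s["ft_force"])
gripper_to(.052,f_grip=40);s=observe();print(s["time_s"],s["opening"],s["grasp_force"],s["eef_pos"],s["ft_force"])
if s["grasp_force"]>10:
    move_l([x,y,.15],feed=.15)
    s=observe();print(s["opening"],s["grasp_force"])
    o,_,_=ori(-.072,0)
    movep([.515,.10,.28],o)
    c=get_calibration("wrist");im,d=get_image("wrist");np.savez("w3.npz",im=im,d=d,K=c["intrinsics"],T=c["world_from_camera"])
    s=observe();print(s["time_s"],s["opening"],s["grasp_force"],s["eef_pos"])
    cv2.imwrite("pics/w3.png",im[:,:,::-1])
E
```

```text
False
19.9583 [ 0.45385329 -0.09123233 -0.00936964] [ 0.20105189 -0.22364153  0.16611652]
20.3083 0.06116310519995661 44.28183317184448 [ 0.45392179 -0.09127818 -0.0091421 ] [-1.8526794   1.26478441  6.23328419]
0.061184442014500656 43.92414093017578
22.525 0.06067246615248049 43.96848142147064 [0.51414583 0.09882773 0.27817679]
```

View pics/w3.png

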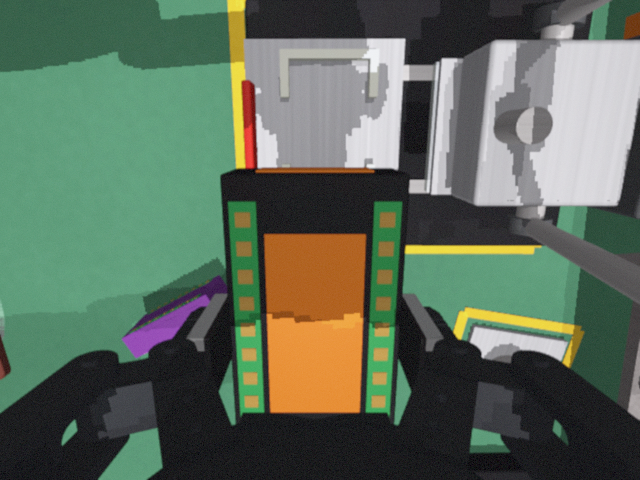

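The module is held, label up, in the picture centre. The far nest walls show at (280..378, 52), and w2 shows the near wall at v≈140. I'll read the wall edges from brightness profiles.

```bash
python3 - <<'E'
from h import *
w2,c2,_=label("w2.npz");w3,c3,m=label("w3.npz")
G2=w2["im"].astype(int)[...,2];G3=w3["im"].astype(int)[...,2]
def sat(w):i=w["im"].astype(int);return i[...,0]-i[...,2]
pr=lambda a,o:print(o,a.tolist())
pr(G3[78:92,270:390].mean(0).round().astype(int),"w3 row u270");pr(G3[36:72,300:360].mean(1).round().astype(int),"w3 col v36")
pr(G2[104:122,255:370].mean(0).round().astype(int),"w2 row u255");pr(G2[122:166,285:345].mean(1).round().astype(int),"w2 col v122")
m[:230]=0;m[:, :255]=0;m[:,375:]=0
uv=np.argwhere(m)[:,::-1];zt=.2782+.0372;q=ray("",uv,zt,c3)[:,:2];print("held label",rect(q),q.mean(0))
E
```

```text
w3 row u270 [160, 161, 163, 163, 162, 161, 161, 161, 155, 142, 160, 173, 175, 176, 175, 176, 175, 172, 155, 145, 156, 157, 158, 160, 162, 163, 164, 163, 163, 161, 160, 162, 162, 161, 161, 162, 163, 163, 163, 161, 158, 157, 157, 158, 158, 160, 159, 159, 161, 165, 164, 163, 160, 160, 160, 161, 163, 165, 165, 164, 162, 160, 159, 159, 158, 157, 158, 160, 162, 163, 163, 161, 158, 158, 159, 160, 161, 161, 160, 158, 158, 157, 159, 160, 161, 161, 161, 162, 162, 161, 161, 165, 172, 174, 162, 141, 129, 120, 114, 139, 170, 177, 176, 176, 176, 176, 176, 174, 164, 159, 159, 160, 161, 161, 160, 162, 170, 178, 196, 216]
w3 col v36 [39, 47, 97, 149, 163, 163, 162, 163, 163, 162, 162, 163, 167, 174, 177, 177, 177, 177, 177, 177, 178, 171, 137, 112, 119, 130, 134, 136, 144, 155, 164, 166, 166, 165, 164, 163]
w2 row u255 [174, 180, 183, 184, 185, 186, 186, 184, 170, 163, 169, 172, 173, 173, 172, 173, 173, 167, 137, 134, 151, 156, 157, 159, 160, 164, 172, 174, 175, 174, 172, 175, 182, 184, 184, 185, 188, 194, 199, 197, 193, 192, 191, 184, 183, 185, 185, 184, 186, 189, 189, 187, 186, 185, 185, 189, 191, 191, 190, 189, 188, 189, 188, 187, 187, 191, 192, 192, 192, 194, 198, 197, 193, 190, 184, 181, 180, 175, 171, 167, 168, 173, 174, 176, 179, 176, 166, 159, 158, 158, 156, 157, 157, 157, 152, 129, 116, 133, 167, 175, 174, 175, 174, 174, 177, 186, 187, 186, 184, 180, 171, 168, 169, 168, 167]
w2 col v122 [219, 219, 219, 219, 219, 219, 219, 219, 217, 202, 177, 159, 154, 172, 215, 235, 239, 239, 240, 242, 242, 240, 227, 209, 202, 206, 215, 221, 223, 224, 223, 224, 222, 199, 136, 64, 47, 50, 52, 52, 53, 53, 53, 53]
held label (array([516.9,  99.3]), array([69.8, 39.1]), 85.9) [0.51472604 0.10163928]
```

```bash
python3 - <<'E'
from h import *
w2,c2,_=label("w2.npz");w3,c3,_=label("w3.npz")
psi=-.072;ex=np.array([np.cos(psi),np.sin(psi)]);ey=np.array([-ex[1],ex[0]])
def f(c,uv):p=ray("",uv,.094,c)[:,:2];return np.round(np.c_[p@ex,p@ey]*1000,1)
print("w3 x: outL inL inR outR",f(c3,[(279.9,85),(287.9,85),(369.3,85),(378,85)]))
print("w3 y: out in",f(c3,[(330,48.2),(330,57.8)]), f(c3,[(300,48.2),(360,48.2)]))
print("w2 x",f(c2,[(264,113),(272.7,113),(352.7,113),(359.7,113)]));print("w2 y",f(c2,[(315,135.7),(315,144.2)]))
print("prior",np.array([.5284,.1697])@ex,np.array([.5284,.1697])@ey)
E
```

```text
w3 x: outL inL inR outR [[476.6 245.1]
 [483.3 245.1]
 [551.3 245. ]
 [558.6 245. ]]
w3 y: out in [[518.2 273. ]
 [518.3 265.9]] [[493.7 273.1]
 [542.7 273. ]]
w2 x [[476.1 169. ]
 [483.5 169. ]
 [551.6 169. ]
 [557.5 169. ]]
w2 y [[519.5 150.4]
 [519.5 143.3]]
prior 0.5148231327321396 0.20727226539956004
```

```bash
python3 - <<'E'
from h import *
psi=-.072;ex=np.array([np.cos(psi),np.sin(psi),0]);ey=np.array([-ex[1],ex[0],0])
n=.5174*ex+.2081*ey;print(n)
o,_,_=ori(psi,0)
t=n+[0,0,.125]
move_l(t-[0,0,-.06],feed=.2);move_l(t,feed=.15);hold(.2)
e=n-np.array(observe()["eef_pos"]);e[2]=0;print("err",e)
t=n+e;t[2]=.0715;print(move_l(t,feed=.06,max_force=6))
s=observe();print(s["time_s"],s["eef_pos"]-n,s["ft_force"],s["tcp_rot"])
gripper_to(.08);hold(.1);s=observe();print(s["grasp_force"],s["opening"])
t[2]=.2;move_l(t,feed=.2)
t=n-.107*ey;t[2]=.28;movep(t,o)
c=get_calibration("wrist");im,d=get_image("wrist");np.savez("w4.npz",im=im,d=d,K=c["intrinsics"],T=c["world_from_camera"])
s=observe();print(s["time_s"],s["eef_pos"])
cv2.imwrite("pics/w4.png",im[:,:,::-1])
E
```

```text
[0.53102974 0.17034022 0.        ]
err [-0.00122851 -0.00015118  0.        ]
True
24.8333 [-0.00174986 -0.00037536  0.07290805] [-0.26343449 -0.1202831   4.69726619] [-3.14015791e+00  5.57066481e-04  1.49876249e+00]
0.0 0.07983745215716682
26.7 [0.52244091 0.06433601 0.27779492]
```

View pics/w4.png

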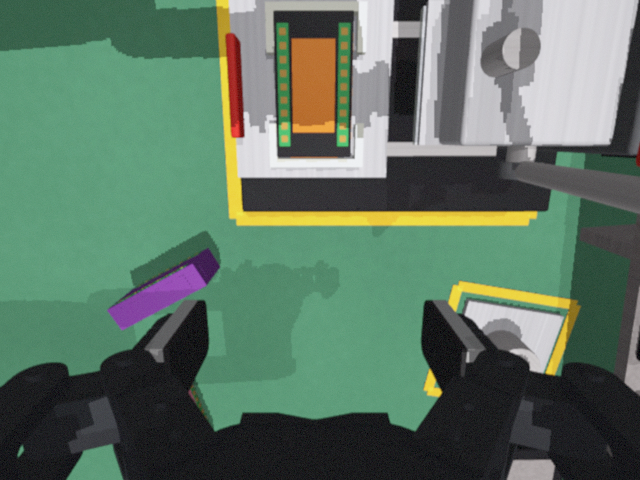

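Placed: the module sits in the nest at (314,85). I'll check its position numerically, then push the tray home.

```bash
python3 - <<'E'
from h import *
psi=-.072;ex=np.array([np.cos(psi),np.sin(psi),0]);ey=np.array([-ex[1],ex[0],0])
w,c,m=label("w4.npz");m[:30]=0;m[134:]=0;m[:,:285]=0;m[:,345:]=0
uv=np.argwhere(m)[:,::-1];r=rect(ray("",uv,.11,c)[:,:2]);print(r,"offset",(r[0]/1000-[.531,.1703]))
P=cloud("",w["d"],c)[m];A=np.c_[P[:,:2]-P[:,:2].mean(0),np.ones(len(P))];print("z,slopes",np.linalg.lstsq(A,P[:,2],rcond=None)[0])
gripper_to(0)
o,z,x=ori_x(psi,.5,True)
at=lambda fx,h:fx*ex+.2081*ey+np.array([0,0,h])
movep(at(.39,.16),o);move_l(at(.40,.09),feed=.2)
print("t",observe()["time_s"])
print(move_l(at(.58,.09),feed=.07,max_force=13))
s=observe();print(s["time_s"],s["eef_pos"]@ex,s["eef_pos"],s["ft_force"])
move_l(at(.46,.11),feed=.2)
im,d=get_image("top");cv2.imwrite("pics/top2.png",im[:,:,::-1])
H=hsv(im);h,S,v=[H[...,i].astype(int) for i in range(3)]
red=((h<6)|(h>174))&(S>150)&(v>90);mm=np.zeros_like(red);mm[195:275,150:215]=red[195:275,150:215]
uv=np.argwhere(mm)[:,::-1];q=ray("top",uv,.106)[:,:2];print("lip",len(uv),rect(q),(q@ex[:2]).mean())
print(observe()["time_s"])
E
```

```text
(array([530.1, 172.2]), array([75.4, 48. ]), 86.9) offset [-0.0009  0.0019]
z,slopes [ 0.01205373 -0.13457883  0.11064619]
t 28.8667
True
30.85 0.5576835422788726 [0.57120435 0.16737907 0.08968555] [-8.84531957  0.44837478 10.83751545]
lip 90 (array([523.4, 202.3]), array([ 55. , 146.4]), 44.2) 0.5305044373768775
31.55
```

```bash
cat >> h.py <<'E'
psi=-.072;ex=np.array([np.cos(psi),np.sin(psi),0]);ey=np.array([-ex[1],ex[0],0]);ez=np.array([0,0,1.])
HX=.628+.0181
def bar(q,r=.130,hx=HX):
    a=np.radians(8)+q;return (hx-r*np.sin(a))*ex+(.195+r*np.cos(a))*ez+.213*ey
E
python3 - <<'E'
from h import *
for f in(0,1):
  for t in(0,.25,.4,.6):
    o,z,y=ori(psi,t,f)
    print(f,t,[None if r is None else np.round(r,2).tolist() for r in (inverse_kinematics(bar(q)+.022*z,o) for q in(0,.65,1.3))])
im,d=get_image("scene");H=hsv(im);cv2.imwrite("pics/sc2.png",cv2.resize(im[100:290,310:500,::-1],None,fx=3,fy=3,interpolation=cv2.INTER_CUBIC))
E
```

```text
0 0 [[0.14, 0.27, 1.3, -0.0, 1.57, 0.21], [0.16, 0.11, 1.54, -0.0, 1.48, 0.23], [0.18, 0.08, 1.72, -0.0, 1.34, 0.25]]
0 0.25 [[0.17, 0.09, 1.53, -0.06, 1.29, 0.25], [0.2, -0.07, 1.75, -0.07, 1.22, 0.29], [0.22, -0.1, 1.92, -0.08, 1.08, 0.32]]
0 0.4 [[0.19, -0.01, 1.66, -0.11, 1.11, 0.29], [0.23, -0.17, 1.87, -0.13, 1.06, 0.34], [0.25, -0.19, 2.03, -0.16, 0.93, 0.39]]
0 0.6 [[0.22, -0.13, 1.83, -0.21, 0.88, 0.38], [0.27, -0.28, 2.02, -0.26, 0.84, 0.46], [0.3, -0.3, 2.18, -0.32, 0.72, 0.56]]
1 0 [None, None, None]
1 0.25 [None, None, None]
1 0.4 [None, None, None]
1 0.6 [None, None, [0.3, -0.3, 2.18, -0.32, 0.72, -2.59]]
```

View pics/sc2.png

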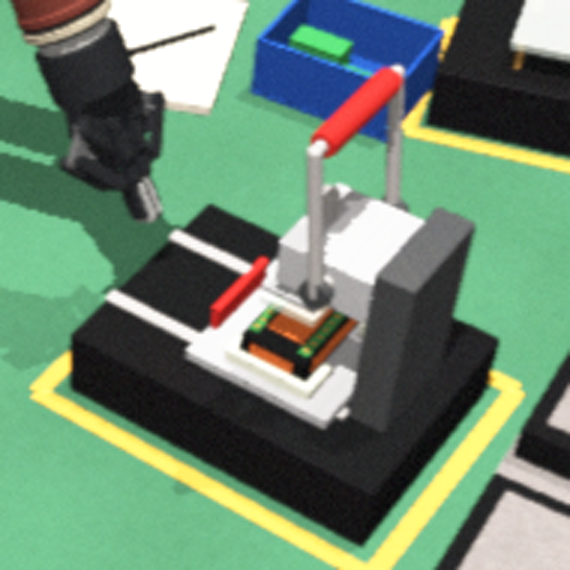

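The tray is home and the module lies flat under the probe plate at (300,330), with the lever up. Now the lever. I'll grip the bar and follow its arc, correcting the radius from the measured radial force.

```bash
python3 - <<'E'
from h import *
o,z,y=ori(psi,.5)
g=.022*z
gripper_to(.06)
movep(bar(0)-.07*z,o);move_l(bar(0)+g,feed=.12,max_force=8)
f0=np.array(observe()["ft_force"]);print(observe()["time_s"],observe()["eef_pos"]-bar(0)-g)
gripper_to(.015,f_grip=60);s=observe();print(s["time_s"],s["opening"],s["grasp_force"],s["ft_force"]-f0)
if s["grasp_force"]<15: raise SystemExit
dr=0
for q in np.linspace(.13,1.30,10):
    move_l(bar(q,.13+dr)+g,feed=.08)
    s=observe();F=s["ft_force"]-f0;a=np.radians(8)+q
    ur=-np.sin(a)*ex+np.cos(a)*ez;ut=-np.cos(a)*ex-np.sin(a)*ez
    print(round(q,2),round(s["time_s"],2),"Fr %.1f Ft %.1f"%(F@ur,F@ut),round(s["grasp_force"]),"dr %.4f"%dr,np.round((s["eef_pos"]-bar(q)-g)@np.c_[ur,ut]*1000,1))
    dr+=np.clip(F@ur*1.5e-4,-.0015,.0015)
    if F@ut<-45:break
print("dr",dr,"q",q)
E
```

```text
34.3083 [0.00028357 0.00014774 0.00101599]
34.7667 0.019425678845780028 58.512446880340576 [-8.08116943  1.94551064  3.7643079 ]
0.13 35.12 Fr -5.1 Ft -8.5 59 dr 0.0000 [ 0.9 -1.4]
0.26 35.48 Fr -1.7 Ft -8.3 60 dr -0.0008 [ 1.  -2.8]
0.39 35.84 Fr 0.1 Ft -8.4 60 dr -0.0010 [ 1.1 -4.2]
0.52 36.2 Fr 0.3 Ft -10.1 60 dr -0.0010 [ 1.1 -5.5]
0.65 36.56 Fr 5.2 Ft -9.4 61 dr -0.0010 [ 1.1 -6.9]
0.78 36.92 Fr 8.1 Ft -11.5 61 dr -0.0002 [ 1.1 -7. ]
0.91 37.27 Fr 7.0 Ft -12.0 61 dr 0.0010 [ 1.2 -6.6]
1.04 37.64 Fr 5.4 Ft -12.5 61 dr 0.0021 [ 1.2 -6.4]
1.17 38.01 Fr 5.1 Ft -12.8 61 dr 0.0029 [ 1.3 -5.9]
1.3 38.38 Fr 5.8 Ft -15.6 61 dr 0.0036 [ 1.2 -5.7]
dr 0.004512236661668019 q 1.3
```

```bash
python3 - <<'E'
from h import *
o,z,y=ori(psi,.5);g=.022*z;dr=.0040
hold(.1);s=observe();print(s["time_s"],s["eef_pos"]-bar(1.30)-g,s["ft_force"])
for q in(1.33,1.36,1.39):
    move_l(bar(q,.13+dr)+g,feed=.05);s=observe();print(q,s["time_s"],np.round(s["eef_pos"]-bar(1.31)-g,4),s["ft_force"])
    if s["ft_force"][2]>28:break
im,d=get_image("scene");P=cloud("scene",d);H=hsv(im);h,S,v=[H[...,i].astype(int) for i in range(3)]
m=((h<6)|(h>174))&(S>150)&(v>90)&(P[...,2]>.18)&(P[...,2]<.25)&(P[...,0]>.4)&(P[...,0]<.7);print("bar pts",m.sum(),np.median(P[m],0) if m.any() else "", P[m][:,2].max() if m.any() else "")
cv2.imwrite("pics/sc3.png",cv2.resize(im[60:290,280:510,::-1],None,fx=2.5,fy=2.5,interpolation=cv2.INTER_CUBIC))
print(q,observe()["time_s"])
E
```

```text
38.475 [-0.00039385  0.00038798  0.00605977] [-4.15664875 -3.78292735 16.04379878]
1.33 38.725 [-0.0009  0.0004  0.0035] [-3.95369581 -3.57059602 15.29440387]
1.36 38.975 [-0.0012  0.0005  0.0001] [-7.87369182 -4.91676595 19.55007127]
1.39 39.225 [-0.0009  0.0006 -0.0005] [-27.28515032  -8.58438769  41.16596545]
bar pts 197 [0.53472477 0.15334607 0.21786378] 0.24956190566241465
1.39 39.275
```

View pics/sc3.png

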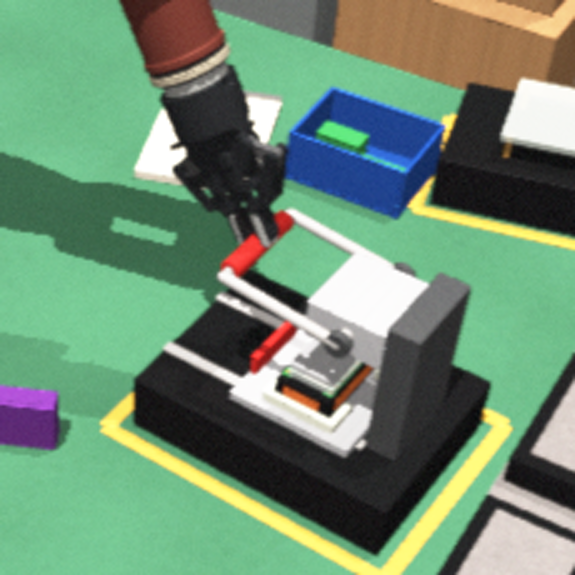

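The lever is at its stop, with the bar at (255,245) and the plate on the module at (325,370). I'll hold it there, then ease it back.

```bash
python3 - <<'E'
from h import *
o,z,y=ori(psi,.5);g=.022*z;dr=.0035
move_l(bar(1.365,.13+dr)+g,feed=.05);print(observe()["time_s"],observe()["ft_force"]);hold(1.5)
for q in np.linspace(1.25,0,11):
    move_l(bar(q,.13+dr)+g,feed=.055)
    s=observe();F=s["ft_force"];a=np.radians(8)+q
    ur=-np.sin(a)*ex+np.cos(a)*ez;ut=-np.cos(a)*ex-np.sin(a)*ez
    print(round(q,2),round(s["time_s"],2),"Fr %.1f Ft %.1f"%(F@ur,F@ut),round(s["grasp_force"]),"dr %.4f"%dr,np.round((s["eef_pos"]-bar(q)-g)@np.c_[ur,ut]*1000,1))
    dr+=np.clip(F@ur*1.5e-4,-.0015,.0015)
E
```

```text
39.525 [-15.72613214  -5.70247122  25.68320218]
1.25 41.45 Fr 5.2 Ft -14.5 61 dr 0.0035 [ 1.2 -6.7]
1.12 41.91 Fr -6.9 Ft -12.8 60 dr 0.0043 [ 1.2 -9. ]
1.0 42.37 Fr -7.7 Ft -11.7 60 dr 0.0032 [ 1.3 -8.6]
0.88 42.82 Fr -6.5 Ft -9.5 60 dr 0.0021 [ 1.3 -7.7]
0.75 43.27 Fr -4.9 Ft -10.1 60 dr 0.0011 [ 1.3 -6.8]
0.62 43.72 Fr -3.2 Ft -10.2 60 dr 0.0004 [ 1.3 -5.9]
0.5 44.16 Fr -2.7 Ft -9.4 60 dr -0.0001 [ 1.2 -5. ]
0.38 44.6 Fr -1.6 Ft -8.6 60 dr -0.0005 [ 1.1 -4.2]
0.25 45.04 Fr -1.3 Ft -9.3 60 dr -0.0008 [ 1.  -3.4]
0.12 45.48 Fr -1.9 Ft -7.7 60 dr -0.0010 [ 0.9 -2.8]
0.0 45.92 Fr 12.5 Ft 13.0 61 dr -0.0012 [0.5 1. ]
```

```bash
python3 - <<'E'
from h import *
o,z,y=ori(psi,.5)
p=np.array(observe()["eef_pos"]);gripper_to(.06);hold(.2)
move_l(p-.1*z,feed=.15)
movep([.40,-.05,.35],ori(psi,0)[0]);hold(.3)
s=observe();print(s["time_s"],s["ft_force"])
im,d=get_image("scene");cv2.imwrite("pics/sc4.png",cv2.resize(im[100:400,150:500,::-1],None,fx=2,fy=2,interpolation=cv2.INTER_CUBIC))
im,d=get_image("top");H=hsv(im);h,S,v=[H[...,i].astype(int) for i in range(3)];red=((h<6)|(h>174))&(S>150)&(v>90)
for box,zz,n in(((140,150,215,200),.335,"bar (was .6402,.1619)"),((150,200,215,275),.106,"lip (was .4606,.1746)")):
    m=np.zeros_like(red);m[box[1]:box[3],box[0]:box[2]]=red[box[1]:box[3],box[0]:box[2]]
    uv=np.argwhere(m)[:,::-1];print(n,len(uv),rect(ray("top",uv,zz)[:,:2]) if len(uv) else "")
E
```

```text
48.8417 [-0.56236172 -0.69303627 -0.62446116]
bar (was .6402,.1619) 342 (array([640.2, 161.9]), array([95.7, 21.5]), 87.1)
lip (was .4606,.1746) 86 (array([523.5, 202.3]), array([ 55. , 146.4]), 44.1)
```

View pics/sc4.png

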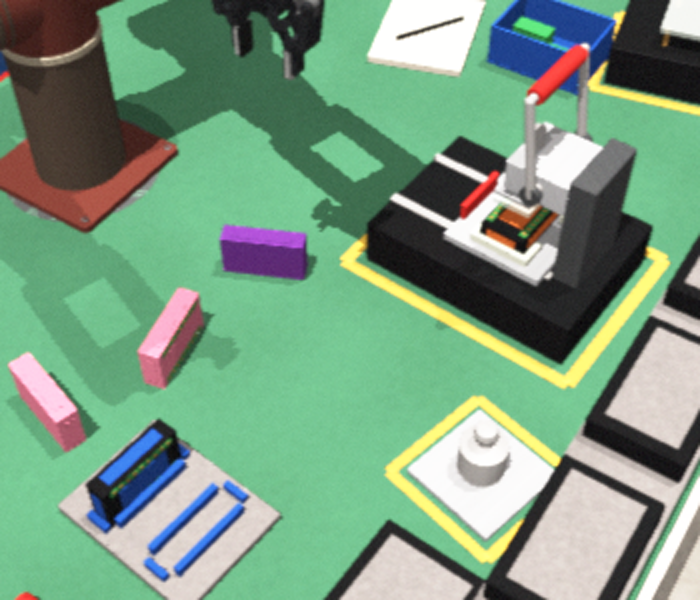

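The lever is back at its rest, exactly where the bar first measured. The tray is home with the module flat at (515,225), the gripper is clear, and the blue module and weight haven't moved. I'll check the lip position and hand in.

```bash
python3 - <<'E'
from h import *
im,d=get_image("top");H=hsv(im);h,S,v=[H[...,i].astype(int) for i in range(3)];red=(((h<6)|(h>174))&(S>150)&(v>90)).astype(np.uint8)
n,l,st,ce=cv2.connectedComponentsWithStats(red);tr=None
for i in range(1,n):
    if st[i,4]>25 and 150<ce[i][0]<215 and 190<ce[i][1]<275:
        p=ray("top",ce[i],.106)[0];tr=.110-(p[:2]-[.4605,.1744])@ex[:2];print(st[i],p,"tray",tr)
if tr is not None and tr<.004: print(job_done())
E
```

```text
[172 222  28   4  78] [0.55754149 0.16692182 0.106     ] tray 0.012671967465114453
```

The lip measures about 12 mm short of a full 0.11 m stroke. Either the tray isn't fully home or it started less than fully out. Before handing in I'll compare the nest with the probe plate, using the depth image.

```bash
python3 - <<'E'
from h import *
im,d=get_image("scene");P=cloud("scene",d);fx=P@ex;fy=P@ey;Z=P[...,2];V=im.min(-1)
reg=(fy>.1)&(fy<.3)&(fx>.48)&(fx<.66)
def e(m,t):
    m=m&reg;print(t,m.sum(),"fx",np.round(np.percentile(fx[m],[1,5,50,95,99]),4),"fy",np.round(np.percentile(fy[m],[1,50,99]),4))
e((V>130)&(Z>.143)&(Z<.156),"plate");e((abs(Z-.11)<.004)&(V<110)&(fx>.53),"module top")
H=hsv(im);h,S,v=[H[...,i].astype(int) for i in range(3)]
e((h>35)&(h<75)&(S>120)&(Z>.1)&(Z<.12),"green strips");e(((h<6)|(h>174))&(S>150)&(Z>.09)&(Z<.12),"lip")
e((V>110)&(Z>.088)&(Z<.1),"walls");e((V>130)&(Z>.19)&(Z<.225),"head")
t=cv2.cvtColor(cv2.imread("pics/top2.png"),cv2.COLOR_BGR2RGB);H=hsv(t);h,S,v=[H[...,i].astype(int) for i in range(3)];red=(((h<6)|(h>174))&(S>150)&(v>90)).astype(np.uint8)
n,l,st,ce=cv2.connectedComponentsWithStats(red);print([(st[i].tolist()) for i in range(1,n) if st[i,4]>25])
print("slots of base: black/rail front", )
m=(abs(Z-.07)<.006)&(V<60)&(fy>.08)&(fy<.34)&(fx>.4)&(fx<.8);print("base fx",np.percentile(fx[m],[.5,2,98,99.5]),"fy",np.percentile(fy[m],[.5,99.5]))
E
```

```text
plate 79 fx [0.5918 0.5944 0.6168 0.6392 0.6403] fy [0.1603 0.1646 0.1776]
module top 365 fx [0.5469 0.5519 0.62   0.6429 0.6454] fy [0.1491 0.1762 0.2325]
green strips 56 fx [0.5871 0.5891 0.6345 0.6408 0.6415] fy [0.1595 0.1821 0.2157]
lip 119 fx [0.5444 0.5449 0.5504 0.5527 0.5535] fy [0.1679 0.1994 0.2439]
walls 168 fx [0.5516 0.5756 0.6259 0.6565 0.658 ] fy [0.1401 0.1478 0.2428]
head 647 fx [0.6032 0.6064 0.6406 0.6577 0.6594] fy [0.1417 0.1922 0.267 ]
[[147, 170, 43, 11, 337], [172, 222, 28, 4, 78], [448, 242, 12, 36, 288]]
slots of base: black/rail front
base fx [0.44809394 0.45110068 0.74415646 0.74576262] fy [0.09606825 0.31363982]
```

In the scene view the plate spans fx 0.592–0.640 (centre 0.616) and the nest centre is about 0.617. So the tray looks home and probably started less than fully out. A second, lower push will settle it.

```bash
python3 - <<'E'
from h import *
at=lambda fx,h:fx*ex+.2081*ey+np.array([0,0,h])
gripper_to(0)
o,z,x=ori_x(psi,.5,True)
movep(at(.50,.10),o);move_l(at(.50,.082),feed=.15)
print(observe()["time_s"],move_l(at(.575,.082),feed=.06,max_force=18))
s=observe();print(s["time_s"],s["eef_pos"]@ex,s["eef_pos"][2],s["ft_force"])
im,d=get_image("top");H=hsv(im);h,S,v=[H[...,i].astype(int) for i in range(3)];red=(((h<6)|(h>174))&(S>150)&(v>90)).astype(np.uint8)
n,l,st,ce=cv2.connectedComponentsWithStats(red);print([(st[i].tolist(),ce[i]) for i in range(1,n) if st[i,4]>25])
im,d=get_image("scene");P=cloud("scene",d);H=hsv(im);h,S,v=[H[...,i].astype(int) for i in range(3)]
fx=P@ex;m=((h<6)|(h>174))&(S>150)&(P[...,2]>.09)&(P[...,2]<.12)&(fx>.48)&(fx<.66);print("lip",m.sum(),np.percentile(fx[m],[1,5,50,95,99]))
move_l(at(.49,.10),feed=.2);print(observe()["time_s"])
E
```

```text
51.2333 True
52.0333 0.5456103628007438 0.08156689661637657 [-12.77433148   0.36171877  13.6501549 ]
[([147, 170, 43, 11, 341], array([166.93548387, 175.68621701])), ([172, 222, 14, 3, 32], array([178.21875, 222.75   ])), ([188, 223, 12, 3, 32], array([193.8125 , 223.96875])), ([447, 242, 13, 36, 289], array([453.02768166, 259.70242215]))]
lip 119 [0.5437322  0.54460077 0.55015936 0.55289523 0.55346794]
52.575
```

A 13 N push, well above the 3 N of friction, did not move the lip, so the tray is at its home stop.

```bash
python3 - <<'E'
from h import *
p=np.array(observe()["eef_pos"]);move_l(p-.08*ex+[0,0,.12],feed=.25);hold(.5)
print(observe()["time_s"],job_done())
E
```

```text
the job is handed in; nothing more can be done
53.8 None
```

I handed the job in at 53.8 s with every step carried out (the judge returned no verdict): the orange module is label up in the closed fixture, the tray is against its home stop and the lever is back at rest; the blue module and weight look unmoved, and I did not re-check the screwdriver.

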